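Find the dragging key wheel and tag it

ROBOT

A 6-joint arm with a two-finger parallel gripper is mounted at the origin on the work surface. World frame = base frame: x ahead of the robot, y to its left, z up, the work surface at z = 0. Lengths are in mm, angles in rad, forces in N, time in s.
With the tool pointing down it reaches from about 350 to 975 mm from the base axis. Payload 7.1 kg.
Tool frame: the origin (TCP) lies between the finger pads; the fingertips stand 19 mm ahead of it and the grasp point (between the pads) is the TCP; z points along the fingers, y is the line along which they close (so a half turn about z gives the same grasp; the last joint's range is limited). The gripper opens to 88 mm and grips with 3 to 60 N. Pads are 20 mm wide; open, the fingers measure 115 mm over their backs; the gripper's body (75 mm by 178 mm) begins 61 mm behind the grasp point.
Start: joints at [1.223, 0.423, 1.63, -0, 1.089, -0.019], TCP at [201.785, 591.513, 241.675] pointing down, gripper open.
Joint ranges: [-3, 3], [-0.9, 2.11], [0.09, 2.58], [-1.31, 4.45], [0.11, 2.69], [-2.54, 2.54]. Speed limits (rad/s): [2.39, 2.39, 3.01, 3.14, 3.14, 3.14].

INTERFACE

Orientations are given as a rotation vector (axis times angle).
In Python, from workcell import ctrl gives the robot as it stands.
- The arm moves only by the tool arm_command, never from a script. Its argument "series" is a list of rows, each an object with "linear": the shift along the tool's x, y, z in m, a list of three; "turn": the turn about the tool's z in rad. A call has 1 to 10 rows; each row shifts and turns the commanded pose from where the row before left it, along the tool's axes as they then stand; what a row does not reach is not made up. A row lasts 1/10 s, in which the tool goes at most 50 mm and 8.59 degrees, less where a joint would pass 70% of its speed; a pose out of reach is approached as far as the arm can. A call with a gripper value outside its range is refused whole. "jaw" is the opening, from -1 (shut) to 1 (fully open), set as the call begins (left out, the last holds). The fingers move at their own pace and stop on an object; the grip force is fixed at half the most. Time passes only in rows, so rows that do not move let the fingers close. It gives the time, the measured TCP pose, the force, the opening and the grip force at its end, in the units of the state.
- ctrl.get_obs(): the state, without advancing time (a new reading comes with each control period).
- ctrl.get_image(name): name is "scene" or "top" or "wrist"; returns a dict with "frame" (480x640x3 uint8, blue, green, red), "fx", "fy", "cx", "cy" (pixels), "k1" (the pictures are not rectified: a ray, as slopes to the right and down, at radius r is drawn at 1 + k1 r^2 times it, then the intrinsics apply), "rvec" (rotation vector, rad) and "tvec" (3), from world to camera coordinates, as OpenCV has them. Camera axes: x right, y down, z forward; pixel columns grow to the right and rows downward; lengths in mm; the calibration is good to about 2 mm. A picture is of the moment at which its call begins. There is no depth.
- ctrl.close_job(): hands the job in; it is judged then, once.
The state is a dict: "t": time; "qpos": joint angles; "qvel": joint speeds; "joint_torque": joint torques, N m; "ee_pos": TCP position; "orientation": TCP orientation; "ft_force": force on the tool from outside, world axes, zero at the start; "moment": the same for the moment, N m; "width": finger opening in mm; "grasp_force": force on a finger pad.
Only numpy, scipy, OpenCV 4.12 (cv2) and the standard library are available. Lean on these libraries where they do the work, as an engineer would, in place of code of your own. Each camera call takes 0.05 s, during which the arm holds its last target. There are 200 camera calls.

TASK

One of the three key wheels on the walnut console drags and the other two run freely: turn each of them by its finger peg, a good quarter turn or more and never pushing hard (well under 15 N), and feel which one binds. Then pick up the mint tag and set it down, not dropped, flat in the middle of the tray in front of the binding wheel, let go, and leave the other things on the counter where they are.

Things in the scene. Friction and masses are not known exactly. Their poses are not given: they have to be found in the camera images.
- console: fixed walnut console, 400 mm wide (y), 210 mm deep (x -156 to +54 mm); place and yaw vary. Origin on the table under the middle wheel's axis, x away from the robot, z up. Rear block 56 mm high with three level wheels, upright axes 130 mm apart along y; front apron 30 mm high with a shallow tray before each wheel
- wheel_a (a joint): left (+y) wheel's angle, rad, counter-clockwise from above positive, no stops; starts within 0.3 of 0, where its peg points to console -x. Disc 96 mm across, with upright brass peg 12 mm across, 32 mm tall, 35 mm from the axis. Free: drag under 0.002 N m, coasts a little. Binding: 0.15 to 0.35 N m, 5 to 10 N at the peg in motion, 1.5 N or more left when held still. Any wheel may be the binding one
- axis_a (a point): fixed point on the axis of the left (+y) wheel, level with its top face (66 mm above the table); axes as the console's
- peg_a (a point): centre of the top end of the left (+y) wheel's peg (98 mm above the table); moves with the wheel
- tray_a (a point): centre of the floor of the tray in front of the left (+y) wheel, 30 mm above the table, 105 mm to the console's -x of the wheel's axis; the tray is 80 mm (x) by 52 mm (y) inside, its rim 6 mm high; axes as the console's
- wheel_b (a joint): middle wheel's angle, rad, counter-clockwise from above positive, no stops; starts within 0.3 of 0, where its peg points to console -x. Disc 96 mm across, with upright brass peg 12 mm across, 32 mm tall, 35 mm from the axis. Free: drag under 0.002 N m, coasts a little. Binding: 0.15 to 0.35 N m, 5 to 10 N at the peg in motion, 1.5 N or more left when held still. Any wheel may be the binding one
- axis_b (a point): fixed point on the axis of the middle wheel, level with its top face (66 mm above the table); axes as the console's
- peg_b (a point): centre of the top end of the middle wheel's peg (98 mm above the table); moves with the wheel
- tray_b (a point): centre of the floor of the tray in front of the middle wheel, 30 mm above the table, 105 mm to the console's -x of the wheel's axis; the tray is 80 mm (x) by 52 mm (y) inside, its rim 6 mm high; axes as the console's
- wheel_c (a joint): right (-y) wheel's angle, rad, counter-clockwise from above positive, no stops; starts within 0.3 of 0, where its peg points to console -x. Disc 96 mm across, with upright brass peg 12 mm across, 32 mm tall, 35 mm from the axis. Free: drag under 0.002 N m, coasts a little. Binding: 0.15 to 0.35 N m, 5 to 10 N at the peg in motion, 1.5 N or more left when held still. Any wheel may be the binding one
- axis_c (a point): fixed point on the axis of the right (-y) wheel, level with its top face (66 mm above the table); axes as the console's
- peg_c (a point): centre of the top end of the right (-y) wheel's peg (98 mm above the table); moves with the wheel
- tray_c (a point): centre of the floor of the tray in front of the right (-y) wheel, 30 mm above the table, 105 mm to the console's -x of the wheel's axis; the tray is 80 mm (x) by 52 mm (y) inside, its rim 6 mm high; axes as the console's
- tag: loose mint green plastic tag, 45 g: flat base 60 x 32 x 6 mm (long along its x) with an upright grip bar on top, 36 mm long (x), 12 mm thick (y), up to 36 mm above the underside; origin at the centre of the underside
- mug: bystander: cream enamel mug, 80 mm across, 90 mm high; origin under its centre
- bell: bystander: small brass bell, 60 mm across, 46 mm high; origin under its centre
- key: bystander: flat steel key about 62 mm long, 4 mm thick; origin near its middle, on the underside
- padlock: bystander: small brass padlock lying flat on the console apron between two trays, 70 mm long, 18 mm high; origin under its body
Mind the look-alikes: they are no part of the job. Of the things like the tag, leave any that is purple or yellow; of the rest the smaller one is meant.

How it is judged (in metres and radians):
On the way, in this order (a step that is already met when the one before it is completed fails the run):
1. all three wheels have been turned about a quarter turn or more ((value of joint wheel_a above 1.1 rad or value of joint wheel_a below -1.1 rad) and (value of joint wheel_b above 1.1 rad or value of joint wheel_b below -1.1 rad) and (value of joint wheel_c above 1.1 rad or value of joint wheel_c below -1.1 rad)), for 0.1 s.
2. the tag lies flat in the tray of the wheel that drags (the one on which something inside its well bears) (((contact force between wheel_a and anything else above 2 N and x of tag in the frame of tray_a between -0.012 and 0.012 m and y of tag in the frame of tray_a between -0.012 and 0.012 m and z of tag in the frame of tray_a below 0.004 m and angle between tag's own z axis and vertical below 0.1 rad) or (contact force between wheel_b and anything else above 2 N and x of tag in the frame of tray_b between -0.012 and 0.012 m and y of tag in the frame of tray_b between -0.012 and 0.012 m and z of tag in the frame of tray_b below 0.004 m and angle between tag's own z axis and vertical below 0.1 rad) or (contact force between wheel_c and anything else above 2 N and x of tag in the frame of tray_c between -0.012 and 0.012 m and y of tag in the frame of tray_c between -0.012 and 0.012 m and z of tag in the frame of tray_c below 0.004 m and angle between tag's own z axis and vertical below 0.1 rad))), for 0.2 s.
At the end, for the whole second after the job is handed in: the tag lies flat on the floor of the tray in front of the wheel that drags, within 12 mm of the tray's centre along each of its axes, at rest and released, and all wheels have come to rest (((contact force between wheel_a and anything else above 2 N and x of tag in the frame of tray_a between -0.012 and 0.012 m and y of tag in the frame of tray_a between -0.012 and 0.012 m and z of tag in the frame of tray_a below 0.004 m and angle between tag's own z axis and vertical below 0.1 rad) or (contact force between wheel_b and anything else above 2 N and x of tag in the frame of tray_b between -0.012 and 0.012 m and y of tag in the frame of tray_b between -0.012 and 0.012 m and z of tag in the frame of tray_b below 0.004 m and angle between tag's own z axis and vertical below 0.1 rad) or (contact force between wheel_c and anything else above 2 N and x of tag in the frame of tray_c between -0.012 and 0.012 m and y of tag in the frame of tray_c between -0.012 and 0.012 m and z of tag in the frame of tray_c below 0.004 m and angle between tag's own z axis and vertical below 0.1 rad)) and linear speed of tag below 0.02 m/s and velocity of joint wheel_a between -0.3 and 0.3 rad/s and velocity of joint wheel_b between -0.3 and 0.3 rad/s and velocity of joint wheel_c between -0.3 and 0.3 rad/s); the robot touches nothing.
It fails at once if a wheel is pushed or pressed with more than 15 N (contact force between any of the arm, the fingers and wheel_a above 15 N or contact force between any of the arm, the fingers and wheel_b above 15 N or contact force between any of the arm, the fingers and wheel_c above 15 N).
It fails at once if the tag is dropped (falls freely faster than 0.5 m/s) (contact force between the fingers and tag below 0.02 N and linear speed of tag above 0.5 m/s).
It fails at once if the mug, bell, key or padlock is moved by more than 25 mm (distance of any of mug, bell, key, padlock from where it was at the start of the episode above 0.025 m).
It also fails if it takes over 72 s, if anything falls off the work surface, if the arm or the gripper's body presses on something with over 40 N, if the wrist force passes 120 N, or if a joint passes its speed limit or range.

## Working session

There is one attempt and no reset: what is moved stays moved. The work goes in short steps, Python scripts to look and compute and a tool call to move; the robot and the scene stay as the last step left them, time stands still between calls to the robot, and variables do not carry over. Pictures are saved under pics/ and viewed, at most 10 in all, crops included, and the job is handed in when it is done.

Besides the shell and the picture viewer there is one more tool, called after "Call:" as a command line: name --argument value ..., lists and objects as JSON in quotes. arm_command: Moves the arm, as the interface text tells. Its arguments: {"type":"object","properties":{"series":{"type":"array"},"jaw":{"type":"number"}},"required":["series"]}

```bash
mkdir -p pics
cat > h.py <<'E'
import numpy as np, cv2
from workcell import ctrl
def grab(n,f):
    im=ctrl.get_image(n); cv2.imwrite(f,im["frame"]); np.save(f+'.npy',np.array([im],dtype=object),allow_pickle=True); return im
def load(f): return np.load(f+'.npy',allow_pickle=True)[0]
def ray(im,px):
    d=np.array([[(px[0]-im["cx"])/im["fx"],(px[1]-im["cy"])/im["fy"]]])[0]
    rd=np.hypot(*d); r=rd
    for _ in range(30): r=rd/(1+im["k1"]*r*r)
    s=d*(r/rd if rd>0 else 1)
    R=cv2.Rodrigues(np.array(im["rvec"],float))[0]; t=np.array(im["tvec"],float).ravel()
    return -R.T@t, R.T@np.array([s[0],s[1],1.])
def onz(im,px,z):
    o,d=ray(im,px); return o+d*(z-o[2])/d[2]
def proj(im,P):
    R=cv2.Rodrigues(np.array(im["rvec"],float))[0]; c=R@np.array(P,float)+np.array(im["tvec"],float).ravel()
    s=c[:2]/c[2]; k=1+im["k1"]*(s@s)
    return np.array([im["fx"]*s[0]*k+im["cx"],im["fy"]*s[1]*k+im["cy"]])
E
python3 - <<'E'
from h import *
for n in("scene","top"):
    im=grab(n,f"pics/{n}0.png"); print(n,im["fx"],im["k1"],(-cv2.Rodrigues(np.array(im["rvec"],float))[0].T@np.array(im["tvec"]).ravel()))
o=ctrl.get_obs(); print(o)
E
```

```text
scene 476.1195632139863 -0.08226085234100049 [851.00029195 610.71170245 863.85528761]
top 584.3815079017376 -0.06882866816658732 [ 306.60732708   17.44442791 1677.39149688]
{'t': 0.1, 'qpos': array([ 1.22299983e+00,  4.23794651e-01,  1.63060465e+00,  1.58646088e-05,
        1.08857398e+00, -1.89901898e-02]), 'qvel': array([ 3.12289288e-05, -2.74042450e-03, -2.86969868e-03, -3.67262922e-04,
        2.02993026e-03, -1.12657514e-03]), 'joint_torque': array([-8.59352986e-04, -5.45606732e+01, -2.74325877e+01,  6.45281025e-02,
        1.88083656e-02,  1.90985054e-05]), 'ee_pos': array([201.6268734 , 591.0878863 , 240.96403202]), 'orientation': array([-5.14132078e-01, -3.09896747e+00,  2.12812459e-03]), 'ft_force': array([-0.68836093,  0.08111186,  0.23840321]), 'moment': array([ 0.01612869, -0.02397638, -0.01100085]), 'grasp_force': 0.0, 'width': 87.72561448568264}
```

View pics/top0.png

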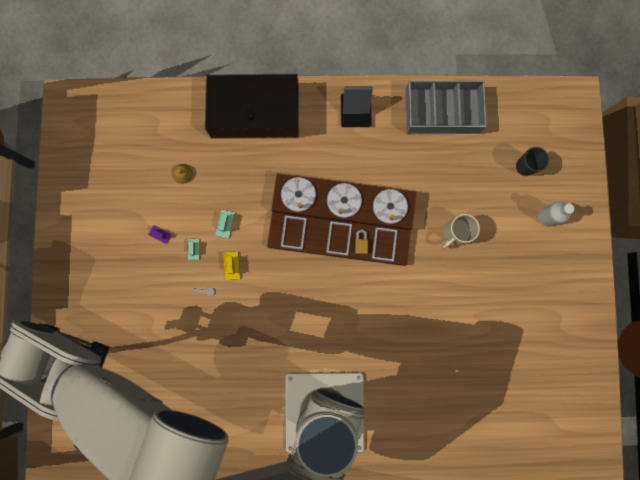

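View pics/scene0.png

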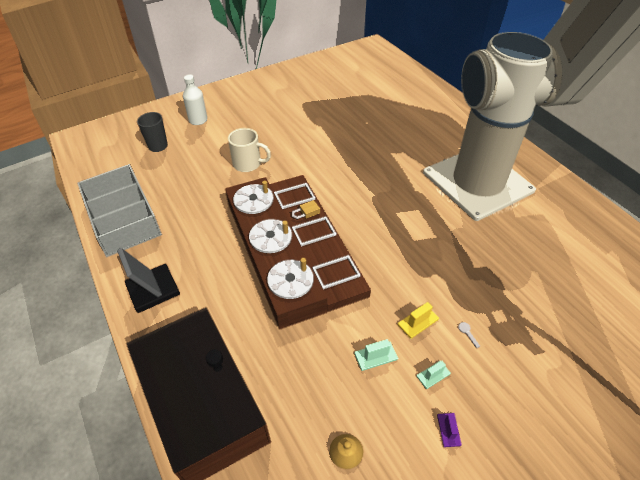

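Top view: wheels a/b/c are at about (298,194), (344,200), (390,206), with their trays at (293,233), (339,238), (384,244). The padlock is at (361,242).

Things that could be taken for the tag:
- large mint (225,223)
- small mint (194,249)
- purple (159,235)
- yellow (232,265)

I choose the small mint one at (194,249), which is at (433,374) in the scene view.

Run:
```python
from h import *
for n in("top","scene"):
    im=load(f"pics/{n}0.png"); hsv=cv2.cvtColor(im["frame"],cv2.COLOR_BGR2HSV)
    H,S,V=cv2.split(hsv)
    roi=np.zeros(H.shape,np.uint8)
    c=[[272,170],[420,188],[408,268],[262,250]] if n=="top" else [[220,180],[305,172],[375,290],[280,330]]
    cv2.fillPoly(roi,[np.array(c)],255)
    w=((S<50)&(V>110)&(roi>0)).astype(np.uint8)
    for cc in cv2.findContours(w,cv2.RETR_EXTERNAL,cv2.CHAIN_APPROX_NONE)[0]:
        if cv2.contourArea(cc)<200: continue
        hull=cv2.convexHull(cc)
        e=cv2.fitEllipse(hull); r=cv2.minAreaRect(hull)
        z=66 if cv2.contourArea(hull)/(r[1][0]*r[1][1])<.87 else 36
        # work in world: rays to plane
        W=np.array([onz(im,p[0],z)[:2] for p in cc],np.float32)
        rr=cv2.minAreaRect(W); ce=cv2.minEnclosingCircle(W)
        print(n,"px",np.round(r[0]),"A",cv2.contourArea(hull)/(r[1][0]*r[1][1]),"rect",np.round(rr[0],1),np.round(rr[1],1),round(rr[2],1),"circ",np.round(ce[0],1),round(ce[1],1))
    m=((H>65)&(H<95)&(S>50)&(V>80)).astype(np.uint8)
    for cc in cv2.findContours(m,cv2.RETR_EXTERNAL,cv2.CHAIN_APPROX_NONE)[0]:
        if cv2.contourArea(cc)<60: continue
        r=cv2.minAreaRect(cc); W=np.array([onz(im,p[0],6)[:2] for p in cc],np.float32); rr=cv2.minAreaRect(W)
        print("mint",np.round(r[0]),cv2.contourArea(cc),np.round(rr[0],1),np.round(rr[1],1),rr[2])
    b=((H>12)&(H<32)&(S>110)&(V>90)&(roi>0)).astype(np.uint8)
    for cc in cv2.findContours(b,cv2.RETR_EXTERNAL,cv2.CHAIN_APPROX_NONE)[0]:
        if cv2.contourArea(cc)<6: continue
        x,y,ww,hh=cv2.boundingRect(cc); print("brass",x,y,ww,hh,cv2.contourArea(cc), np.round(onz(im,(x+ww/2,y+(hh/2 if n=="top" else 3)),98)[:2]))
im=load("pics/top0.png")["frame"]; a=cv2.resize(im[165:275,260:420],(640,440),interpolation=2)
im2=load("pics/scene0.png")["frame"]; b=cv2.resize(im2[325:405,350:470],(240,160),interpolation=2)
out=np.zeros((600,640,3),np.uint8); out[:440]=a; out[440:,:240]=b; out[440:,250:490]=cv2.resize(load("pics/top0.png")["frame"][210:270,170:260],(240,160),interpolation=2)
cv2.imwrite("pics/crop1.png",out)
```

```text
top px [384. 244.] A 0.9738729975486289 rect [ 466.5 -172.7] [61.5 89.4] 82.0 circ [ 466.  -173.5] 51.7
top px [339. 238.] A 0.9739033309345595 rect [484.1 -44.2] [61.2 89.7] 82.1 circ [484.  -45.1] 52.4
top px [293. 232.] A 0.9694010298689778 rect [502.1  84.3] [61.2 89.7] 81.9 circ [502.3  83.7] 51.3
top px [390. 206.] A 0.8027483187345443 rect [ 570.4 -187. ] [92.9 96.5] 44.3 circ [ 570.1 -187. ] 48.6
top px [344. 200.] A 0.8000887439623703 rect [588.3 -58.5] [93.4 95.9] 44.7 circ [588.  -58.4] 48.7
top px [298. 194.] A 0.7965426442661382 rect [606.4  70.2] [94.  95.6] 44.4 circ [605.7  69.9] 48.6
mint [194. 249.] 161.0 [458.4 372.9] [52.6 26.1] 0.9612950682640076
mint [224. 224.] 286.0 [531.5 284.2] [37.5 72.3] 78.24800109863281
brass 355 239 13 15 164.5 [ 454. -104.]
brass 390 215 5 5 8.0 [ 532. -190.]
brass 339 209 4 4 7.0 [551. -49.]
brass 298 203 4 4 6.5 [569.  63.]
brass 262 170 159 99 1170.0 [528. -50.]
scene px [290. 279.] A 0.7929061784897025 rect [611.8  74.1] [97.5 95.8] 59.6 circ [611.5  73.9] 50.3
scene px [336. 271.] A 0.9048037217191289 rect [507.2  87.3] [64.5 88.7
[... 289 characters left out ...]
 -181.4] [96.6 97.8] 26.8 circ [ 575.7 -181.3] 50.9
scene px [295. 195.] A 0.8936637661577842 rect [ 471.8 -168.2] [66.  89.9] 82.2 circ [ 472.2 -167.8] 53.1
mint [433. 375.] 230.0 [464.1 376.7] [58.7 30.1] 0.28802111744880676
mint [376. 355.] 402.5 [534.1 285.6] [43.8 65.7] 77.48815155029297
mint [268.  14.] 252.0 [   33.1 -1214.9] [283.8  52.3] 60.67136764526367
mint [234.  14.] 127.5 [  152.7 -1293.5] [299.4  27.4] 72.88365936279297
mint [219.  13.] 224.0 [  203.1 -1344.5] [285.2  49.8] 76.19390106201172
brass 280 321 23 10 9.5 [668. 189.]
brass 300 257 7 14 53.5 [575.  69.]
brass 283 220 6 14 49.0 [558. -42.]
brass 300 200 21 19 220.0 [481. -68.]
brass 220 172 156 121 841.0 [ 459. -167.]
```

View pics/crop1.png

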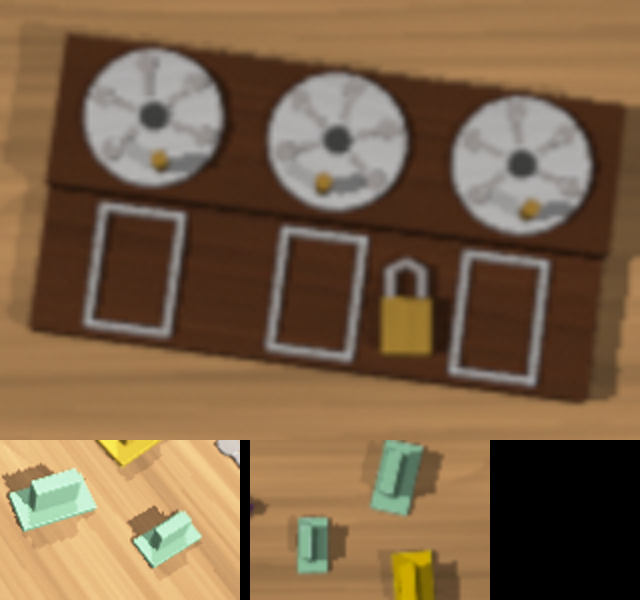

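Measured, averaging the two views:

| | Axis (mm) | Peg (mm) |
|---|---|---|
| a | (609,72) | about (572,66) |
| b | (591,-56) | about (554,-46) |
| c | (573,-184) | about (535,-187) |

The wheel spacing comes out at 130 and the tray offset at 105, as they should. The console yaw is about -7.9°. The crop confirms the small mint tag, at (461,375), as the right one. I'll go above peg a and cage it between the half-open fingers.

Call:
arm_command --series '[{"linear":[-0.04,-0.029,0.003],"turn":0},{"linear":[-0.04,-0.029,0.003],"turn":0},{"linear":[-0.04,-0.029,0.003],"turn":0},{"linear":[-0.04,-0.029,0.003],"turn":0},{"linear":[-0.04,-0.029,0.003],"turn":0},{"linear":[-0.04,-0.029,0.003],"turn":0},{"linear":[-0.04,-0.029,0.003],"turn":0},{"linear":[-0.04,-0.029,0.003],"turn":0},{"linear":[-0.04,-0.029,0.003],"turn":0},{"linear":[-0.04,-0.029,0.003],"turn":0}]' --jaw -0.15

```text
t: 1.1
ee_pos: [487.4, 186.0, 211.5]
orientation: [-0.514, -3.099, 0.0]
ft_force: [0.8, 0.7, 0.5]
width: 37.5
grasp_force: 0.0
```

Call:
arm_command --series '[{"linear":[-0.04,-0.029,0.003],"turn":0},{"linear":[-0.04,-0.029,0.003],"turn":0},{"linear":[-0.04,-0.029,0.003],"turn":0},{"linear":[0,0,0],"turn":-0.12},{"linear":[0,0,0],"turn":-0.13},{"linear":[0,0,0],"turn":-0.13},{"linear":[0,0,0],"turn":-0.13},{"linear":[0,0,0],"turn":0},{"linear":[0,0,0],"turn":0}]'

```text
t: 2.0
ee_pos: [572.0, 66.8, 202.4]
orientation: [0.279, -3.129, -0.0]
ft_force: [0.6, 0.3, 1.7]
width: 37.2
grasp_force: 0.0
```

```bash
cat >> h.py <<'E'
def to(p):
    """shift in tool axes (mm) from measured pose to world p, and tool y azimuth (deg)"""
    o=ctrl.get_obs(); R=cv2.Rodrigues(np.array(o["orientation"]))[0]
    print("t",o["t"],"ee",np.round(o["ee_pos"],1),"yaz",round(np.degrees(np.arctan2(R[1,1],R[0,1])),1),"w",round(o["width"],1),"f",np.round(o["ft_force"],2),"shift",np.round(R.T@(np.array(p,float)-o["ee_pos"]),1),"q6",round(o["qpos"][5],2))
E
python3 - <<'E'
from h import *
to([572,66,93]); im=grab("wrist","pics/w1.png")
for P in([609,72,66],[572,66,98]): print(proj(im,P))
E
```

```text
t 2.0 ee [572.   66.8 202.4] yaz 100.2 w 37.2 f [0.56 0.35 1.69] shift [ 1.000e-01 -8.000e-01  1.094e+02] q6 -1.65
[318.14456175 276.33194512]
[318.66058265 246.01204097]
```

View pics/w1.png

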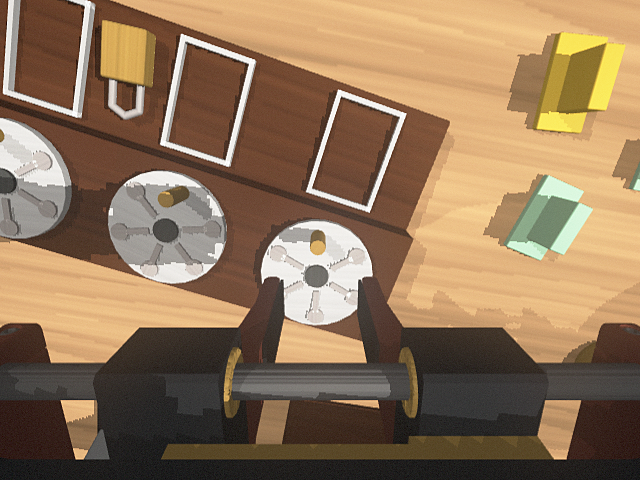

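Wrist view: hub a is at (316,276), against (318,276) predicted, and peg a spans (317,231) to (317,254). I'll check which end is the top, then refine all points from this view.

Run:
```python
from h import *
im=load("pics/w1.png")
print("cam",ray(im,(320,240))[0]); print("peg top/base pred",proj(im,[572,66,98]),proj(im,[572,66,66]))
print("hub a",onz(im,(316,276),66),"hub b",onz(im,(165,230.5),66),"hub c",onz(im,(5,181),66))
print("peg a",onz(im,(317,248),98),onz(im,(317,235),66),"peg b",onz(im,(166,199.5),98))
fr=im["frame"]; a=cv2.resize(fr[205:335,250:385],(540,520),interpolation=2); cv2.imwrite("pics/c2.png",a)
```

```text
cam [494.30833676  53.29134554 346.39827371]
peg top/base pred [318.66058265 246.01204097] [318.83589468 234.35220693]
hub a [609.02357496  70.132247    66.        ] hub b [591.2357838  -59.71922285  66.        ] hub c [ 572.76870643 -186.85234017   66.        ]
peg a [573.74365818  65.05748158  98.        ] [572.81889316  64.59896031  66.        ] peg b [556.99955026 -47.32649883  98.        ]
```

View pics/c2.png

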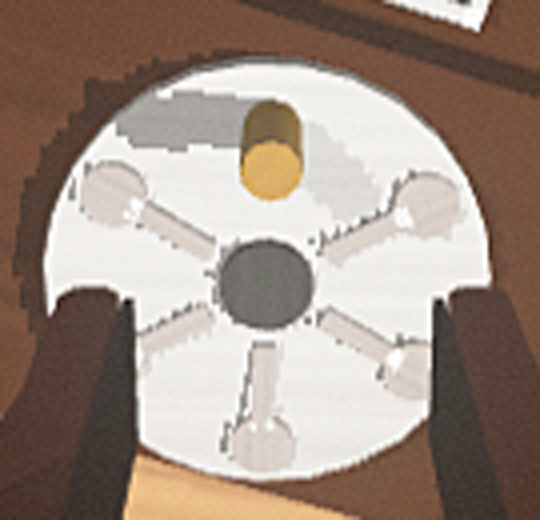

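Crop: the peg's top end is at (318,247.5), which puts peg a at (574,65), radius 35 from the hub, as it should be. I'll go down around it.

Call:
arm_command --series '[{"linear":[-0.002,-0.001,0.03],"turn":0},{"linear":[0,0,0.03],"turn":0},{"linear":[0,0,0.03],"turn":0},{"linear":[0,0,0.018],"turn":0},{"linear":[0,0,0],"turn":0},{"linear":[0,0.002,0],"turn":0},{"linear":[0,0.002,0],"turn":0},{"linear":[0,0.002,0],"turn":0},{"linear":[0,0.002,0],"turn":0}]'

```text
t: 2.95
ee_pos: [573.4, 74.4, 95.7]
orientation: [-0.284, 3.127, 0.0]
ft_force: [-0.4, 0.1, 0.1]
width: 37.1
grasp_force: 0.0
```

Call:
arm_command --series '[{"linear":[-0.0001,0.0025,0],"turn":0.07},{"linear":[-0.0001,0.0025,0],"turn":0.07},{"linear":[-0.0001,0.0025,0],"turn":0.07},{"linear":[-0.0001,0.0025,0],"turn":0.07},{"linear":[-0.0001,0.0025,0],"turn":0.07},{"linear":[-0.0001,0.0025,0],"turn":0.07},{"linear":[-0.0001,0.0025,0],"turn":0.07}]'

```text
t: 3.65
ee_pos: [574.3, 91.6, 95.3]
orientation: [0.488, 3.103, 0.0]
ft_force: [-0.1, -0.1, -0.8]
width: 37.2
grasp_force: 0.0
```

Call:
arm_command --series '[{"linear":[-0.0006,0.0028,0],"turn":0.1},{"linear":[-0.0006,0.0028,0],"turn":0.1},{"linear":[-0.0006,0.0028,0],"turn":0.1},{"linear":[-0.0006,0.0028,0],"turn":0.08},{"linear":[-0.0006,0.0028,0],"turn":0.08},{"linear":[-0.0003,0.0028,0],"turn":0.08},{"linear":[-0.0001,0.0028,0],"turn":0.08},{"linear":[-0.0001,0.0028,0],"turn":0.08},{"linear":[-0.0001,0.0028,0],"turn":0.08},{"linear":[-0.0001,0.0028,0],"turn":0.08}]'

```text
t: 4.65
ee_pos: [595.3, 110.1, 95.3]
orientation: [1.737, 2.617, 0.001]
ft_force: [-1.3, 0.2, -0.8]
width: 37.4
grasp_force: 0.0
```

Run:
```python
from h import *
to([609,70.5,93]); im=grab("wrist","pics/w2.png"); o=ctrl.get_obs(); d=o["ee_pos"][:2]-[609,70.5]; print(np.hypot(*d),np.degrees(np.arctan2(d[1],d[0])))
hsv=cv2.cvtColor(im["frame"],cv2.COLOR_BGR2HSV); m=cv2.inRange(hsv,(12,120,80),(32,255,255))
R=[proj(im,[609+35*np.cos(a),70.5+35*np.sin(a),98]) for a in np.radians(range(0,360,5))]
for i,p in enumerate(R):
    x,y=np.round(p).astype(int)
    if 0<=x<640 and 0<=y<480: print(i*5,p.round(),im["frame"][y,x],end=' ') if m[y,x] else None
```

```text
t 4.65 ee [595.3 110.1  95.3] yaz 22.8 w 37.4 f [-1.29  0.22 -0.77] shift [-41.9  -2.7   2.3] q6 -0.24
41.91506071418001 108.36943874166029
125 [299. 334.] [119 208 241] 130 [292. 335.] [118 207 241] 135 [286. 337.] [117 206 241] 260 [278. 444.] [ 79 138 175] 265 [283. 447.] [ 85 153 192] 270 [289. 449.] [ 85 150 190] 275 [295. 450.] [ 85 149 189] 280 [300. 452.] [ 86 149 187] 285 [306. 452.] [ 83 150 184] 290 [312. 453.] [ 57  92 112] 295 [318. 453.] [ 59  91 113] 300 [324. 452.] [ 54  90 110] 305 [330. 452.] [ 82 152 190] 310 [336. 450.] [ 85 149 186] 315 [341. 449.] [ 86 154 192] 320 [347. 447.] [ 65 114 144] 325 [352. 445.] [ 82 150 187]
```

View pics/w2.png

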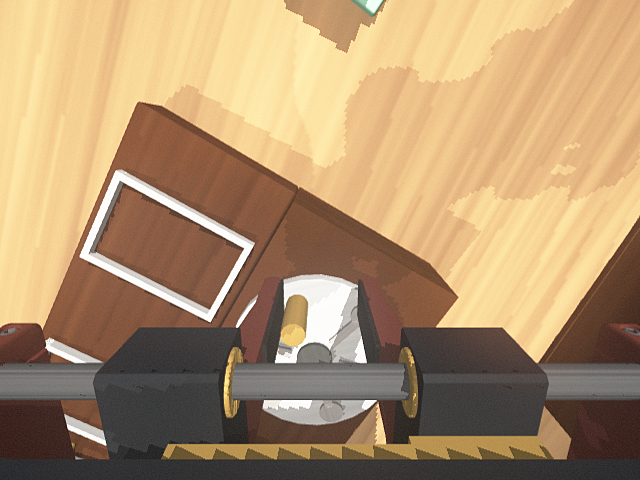

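Peg a is at (292,335) in the fingers, at azimuth about 130° (wheel about -0.73). The force in motion is about 1 N or less, so wheel a seems free. I'll carry on.

Call:
arm_command --series '[{"linear":[-0.0008,0.003,0],"turn":0.09},{"linear":[-0.0008,0.003,0],"turn":0.09},{"linear":[-0.0008,0.003,0],"turn":0.09},{"linear":[-0.0008,0.003,0],"turn":0.09},{"linear":[-0.0008,0.003,0],"turn":0.09},{"linear":[-0.0008,0.003,0],"turn":0.09},{"linear":[-0.0006,0.003,0],"turn":0.09},{"linear":[-0.0004,0.003,0],"turn":0.09},{"linear":[-0.0002,0.003,0],"turn":0.08},{"linear":[-0.0002,0.003,0],"turn":0.08}]'

```text
t: 5.7
ee_pos: [624.7, 103.9, 95.1]
orientation: [2.685, 1.63, 0.001]
ft_force: [-0.9, -0.8, 0.4]
width: 37.3
grasp_force: 0.0
```

Call:
arm_command --series '[{"linear":[-0.0001,0.0025,0],"turn":0.07},{"linear":[-0.0001,0.0025,0],"turn":0.07},{"linear":[-0.0001,0.0015,0],"turn":0.05},{"linear":[-0.0001,0.0015,0],"turn":0.05},{"linear":[0,0.0007,0],"turn":0.02}]'

```text
t: 6.2
ee_pos: [631.7, 98.7, 95.1]
orientation: [2.873, 1.271, 0.001]
ft_force: [-0.2, 0.1, -0.5]
width: 37.4
grasp_force: 0.0
```

Run:
```python
from h import *
to([609,70.5,93]); im=grab("wrist","pics/w3.png"); o=ctrl.get_obs(); d=o["ee_pos"][:2]-[609,70.5]; print(np.hypot(*d),np.degrees(np.arctan2(d[1],d[0])))
hsv=cv2.cvtColor(im["frame"],cv2.COLOR_BGR2HSV); m=cv2.inRange(hsv,(12,120,160),(32,255,255))
for a in range(60,180,5):
    x,y=np.round(proj(im,[609+35*np.cos(np.radians(a)),70.5+35*np.sin(np.radians(a)),98])).astype(int)
    if 0<=x<640 and 0<=y<480 and m[y,x]: print(a,x,y)
```

```text
t 6.2 ee [631.7  98.7  95.1] yaz -42.3 w 37.4 f [-0.22  0.12 -0.49] shift [-36.2   2.2   2.1] q6 0.87
36.25870871809441 51.04219211745491
70 297 325
75 291 328
80 285 331
```

Wheel a is now at about -1.69 with no felt drag, so it is free. I'll lift and go to peg b at (557,-47).

Call:
arm_command --series '[{"linear":[0,0,-0.025],"turn":0},{"linear":[0,0,-0.025],"turn":0},{"linear":[-0.04,0.011,0],"turn":0},{"linear":[-0.04,0.011,0],"turn":0},{"linear":[-0.04,0.011,0],"turn":0},{"linear":[-0.0385,0.01,0],"turn":0},{"linear":[0,0,0],"turn":-0.145},{"linear":[0,0,0],"turn":-0.145},{"linear":[0,0,0],"turn":-0.145},{"linear":[0,0,0],"turn":-0.145}]' --jaw -0.28

```text
t: 7.25
ee_pos: [556.7, -47.6, 145.0]
orientation: [2.382, 2.048, 0.0]
ft_force: [0.3, 1.4, -0.0]
width: 31.6
grasp_force: 0.0
```

Call:
arm_command --series '[{"linear":[0,0,0],"turn":-0.145},{"linear":[0,0,0],"turn":-0.145},{"linear":[0,0,0],"turn":-0.145},{"linear":[0,0,0],"turn":-0.145},{"linear":[0,0,0],"turn":-0.145},{"linear":[0,0,0],"turn":-0.145},{"linear":[0,0,0],"turn":-0.145},{"linear":[0,0,0],"turn":-0.145},{"linear":[0,0,0],"turn":-0.145},{"linear":[0,0,0],"turn":-0.115}]'

```text
t: 8.25
ee_pos: [556.8, -47.4, 144.9]
orientation: [0.472, 3.106, 0.0]
ft_force: [-0.4, 0.3, -0.2]
width: 31.1
grasp_force: 0.0
```

```bash
cat >> h.py <<'E'
def find(ax,lo,hi,f):
    im=grab("wrist",f); hsv=cv2.cvtColor(im["frame"],cv2.COLOR_BGR2HSV); m=cv2.inRange(hsv,(12,120,170),(32,255,255))
    for r in (30,35,40):
        for a in range(lo,hi,4):
            x,y=np.round(proj(im,[ax[0]+r*np.cos(np.radians(a)),ax[1]+r*np.sin(np.radians(a)),98])).astype(int)
            if 0<=x<640 and 0<=y<480 and m[y,x]: print((r,a),end=' ')
    print()
E
python3 - <<'E'
from h import *
to([557,-47.5,95]); find([591,-58.5],90,250,"pics/w4.png")
E
```

```text
t 8.25 ee [556.8 -47.4 144.9] yaz 72.7 w 31.1 f [-0.4   0.31 -0.18] shift [-0.2 -0.  49.9] q6 -1.38
(35, 154) (35, 158) (40, 158) (40, 162) (40, 166)
```

Call:
arm_command --series '[{"linear":[0,0,0.02],"turn":0},{"linear":[0,0,0.02],"turn":0},{"linear":[0,0,0.01],"turn":0},{"linear":[0,0,0],"turn":0},{"linear":[-0.0001,0.0022,0],"turn":0.063},{"linear":[-0.0001,0.0022,0],"turn":0.063},{"linear":[-0.0001,0.0022,0],"turn":0.063},{"linear":[-0.0001,0.0022,0],"turn":0.063},{"linear":[-0.0001,0.0022,0],"turn":0.063}]'

```text
t: 9.2
ee_pos: [562.5, -37.7, 95.7]
orientation: [0.968, 2.987, 0.0]
ft_force: [0.4, 0.9, 0.2]
width: 31.6
grasp_force: 0.0
```

Call:
arm_command --series '[{"linear":[-0.0001,0.0022,0],"turn":0.063},{"linear":[-0.0001,0.0022,0],"turn":0.063},{"linear":[-0.0001,0.0022,0],"turn":0.063}]'

```text
t: 9.5
ee_pos: [566.9, -32.8, 95.8]
orientation: [1.246, 2.883, 0.001]
ft_force: [-0.5, 0.2, 0.1]
width: 31.7
grasp_force: 0.0
```

Call:
arm_command --series '[{"linear":[-0.0001,0.0022,0],"turn":0.063},{"linear":[-0.0001,0.0022,0],"turn":0.063},{"linear":[-0.0001,0.0022,0],"turn":0.063},{"linear":[-0.0001,0.0022,0],"turn":0.063},{"linear":[-0.0001,0.0022,0],"turn":0.063},{"linear":[-0.0001,0.0022,0],"turn":0.063},{"linear":[-0.0001,0.0022,0],"turn":0.063}]'

```text
t: 10.2
ee_pos: [580.2, -25.2, 95.8]
orientation: [1.846, 2.541, 0.001]
ft_force: [-0.7, 0.4, -0.7]
width: 31.8
grasp_force: 0.0
```

Run:
```python
from h import *
to([591,-58.5,95]); find([591,-58.5],40,250,"pics/w5.png")
```

```text
t 10.2 ee [580.2 -25.2  95.8] yaz 18.0 w 31.8 f [-0.67  0.38 -0.7 ] shift [-35.1   0.    0.8] q6 -0.38
(30, 124) (35, 116) (35, 120) (35, 124) (35, 128) (35, 132) (40, 120) (40, 124) (40, 128) (40, 172) (40, 176) (40, 200) (40, 204) (40, 208) (40, 212)
```

Peg b has gone from 160° to 124° at under 1 N, so wheel b is free too. I'll finish its turn.

Call:
arm_command --series '[{"linear":[-0.0001,0.0026,0],"turn":0.075},{"linear":[-0.0001,0.0026,0],"turn":0.075},{"linear":[-0.0001,0.0026,0],"turn":0.075},{"linear":[-0.0001,0.0026,0],"turn":0.075},{"linear":[-0.0001,0.0026,0],"turn":0.075},{"linear":[-0.0001,0.0026,0],"turn":0.075},{"linear":[-0.0001,0.0026,0],"turn":0.075},{"linear":[-0.0001,0.0026,0],"turn":0.075},{"linear":[-0.0001,0.0026,0],"turn":0.075},{"linear":[-0.0001,0.0026,0],"turn":0.075}]'

```text
t: 11.25
ee_pos: [605.3, -26.7, 95.6]
orientation: [2.648, 1.689, 0.001]
ft_force: [-0.6, -0.0, -0.9]
width: 31.6
grasp_force: 0.0
```

Call:
arm_command --series '[{"linear":[-0.0001,0.002,0],"turn":0.057},{"linear":[-0.0001,0.0015,0],"turn":0.043},{"linear":[0,0.0008,0],"turn":0.02},{"linear":[0,0,0],"turn":0}]'

```text
t: 11.65
ee_pos: [608.9, -28.9, 95.2]
orientation: [2.743, 1.531, 0.001]
ft_force: [0.2, 0.6, 0.8]
width: 31.8
grasp_force: 0.0
```

Run:
```python
from h import *
to([539,-190,145]); find([591,-58.5],40,250,"pics/w6.png")
```

```text
t 11.65 ee [608.9 -28.9  95.2] yaz -31.6 w 31.8 f [0.22 0.58 0.77] shift [-173.8   25.   -49.8] q6 0.49
(35, 68) (35, 72)
```

Wheel b is at about -1.75 and free. Next is wheel c, with its peg at about (537,-188).

Call:
arm_command --series '[{"linear":[0,0,-0.025],"turn":0},{"linear":[0,0,-0.025],"turn":0},{"linear":[-0.0433,0.0055,0],"turn":0},{"linear":[-0.0433,0.0055,0],"turn":0},{"linear":[-0.0433,0.0055,0],"turn":0},{"linear":[-0.0433,0.0056,0],"turn":0},{"linear":[0,0,0],"turn":-0.144},{"linear":[0,0,0],"turn":-0.144},{"linear":[0,0,0],"turn":-0.144},{"linear":[0,0,0],"turn":-0.144}]'

```text
t: 12.7
ee_pos: [536.3, -188.0, 144.9]
orientation: [2.188, 2.254, 0.0]
ft_force: [-0.6, 0.5, -0.1]
width: 31.9
grasp_force: 0.0
```

Call:
arm_command --series '[{"linear":[0,0,0],"turn":-0.144},{"linear":[0,0,0],"turn":-0.144},{"linear":[0,0,0],"turn":-0.144},{"linear":[0,0,0],"turn":-0.144},{"linear":[0,0,0],"turn":-0.144},{"linear":[0,0,0],"turn":-0.144},{"linear":[0,0,0],"turn":-0.144},{"linear":[0,0,0],"turn":-0.144},{"linear":[0,0,0],"turn":-0.144},{"linear":[0,0,0],"turn":-0.144}]'

```text
t: 13.7
ee_pos: [536.4, -187.8, 144.8]
orientation: [0.158, 3.138, -0.0]
ft_force: [0.7, 0.1, 1.4]
width: 31.9
grasp_force: 0.0
```

Run:
```python
from h import *
to([538,-188,95]); find([573,-186],90,250,"pics/w7.png")
```

```text
t 13.7 ee [ 536.4 -187.8  144.8] yaz 84.2 w 31.9 f [0.71 0.06 1.44] shift [-1.7 -0.1 49.8] q6 -1.83
(35, 178) (35, 182) (40, 178) (40, 182)
```

Call:
arm_command --series '[{"linear":[0,0.001,0.02],"turn":-0.1},{"linear":[0,0,0.02],"turn":0},{"linear":[0,0,0.01],"turn":0},{"linear":[0,0,0],"turn":0},{"linear":[-0.0001,0.002,0],"turn":0.057},{"linear":[-0.0001,0.002,0],"turn":0.057},{"linear":[-0.0001,0.002,0],"turn":0.057}]'

```text
t: 14.45
ee_pos: [537.8, -181.0, 95.6]
orientation: [0.286, 3.127, -0.0]
ft_force: [-0.2, -0.2, -1.1]
width: 31.8
grasp_force: 0.0
```

Call:
arm_command --series '[{"linear":[-0.0001,0.0015,0],"turn":0.043},{"linear":[-0.0001,0.0015,0],"turn":0.043},{"linear":[-0.0001,0.0015,0],"turn":0.043},{"linear":[-0.0001,0.0015,0],"turn":0.043}]'

```text
t: 14.85
ee_pos: [539.8, -176.3, 95.7]
orientation: [0.551, 3.091, -0.003]
ft_force: [-0.1, -6.9, -1.8]
width: 32.0
grasp_force: 3.2
```

Wheel c pushes back with 7 N, so it binds. I'll continue slowly.

Call:
arm_command --series '[{"linear":[-0.0001,0.0015,0],"turn":0.043},{"linear":[-0.0001,0.0018,0],"turn":0.051},{"linear":[-0.0001,0.0018,0],"turn":0.051},{"linear":[-0.0001,0.0018,0],"turn":0.051},{"linear":[-0.0001,0.0018,0],"turn":0.051}]'

```text
t: 15.35
ee_pos: [543.6, -168.7, 95.7]
orientation: [0.929, 3.0, -0.002]
ft_force: [-3.3, -5.5, 0.2]
width: 31.8
grasp_force: 3.0
```

Call:
arm_command --series '[{"linear":[-0.0001,0.0018,0],"turn":0.051},{"linear":[-0.0001,0.0018,0],"turn":0.051},{"linear":[-0.0001,0.0018,0],"turn":0.051},{"linear":[-0.0001,0.0018,0],"turn":0.051},{"linear":[-0.0001,0.0018,0],"turn":0.051},{"linear":[-0.0001,0.0018,0],"turn":0.051},{"linear":[-0.0001,0.0018,0],"turn":0.051},{"linear":[-0.0001,0.0018,0],"turn":0.051}]'

```text
t: 16.15
ee_pos: [553.5, -158.7, 95.7]
orientation: [1.518, 2.751, -0.002]
ft_force: [-3.5, -4.8, 1.3]
width: 31.8
grasp_force: 2.8
```

Run:
```python
from h import *
to([572,-186,95]); find([572,-186],60,250,"pics/w8.png")
```

```text
t 16.15 ee [ 553.5 -158.7   95.7] yaz 32.2 w 31.8 f [-3.48 -4.82  1.32] shift [-32.9   1.1   0.7] q6 -0.86
(30, 136) (30, 140) (30, 144) (30, 148) (35, 136) (35, 140) (35, 144) (35, 148) (40, 192) (40, 196) (40, 200) (40, 204) (40, 208) (40, 212) (40, 216) (40, 220)
```

Call:
arm_command --series '[{"linear":[-0.0001,0.0018,0],"turn":0.051},{"linear":[-0.0001,0.0018,0],"turn":0.051},{"linear":[-0.0001,0.0018,0],"turn":0.051},{"linear":[-0.0001,0.0018,0],"turn":0.051},{"linear":[-0.0001,0.0018,0],"turn":0.051},{"linear":[-0.0001,0.0018,0],"turn":0.051},{"linear":[-0.0001,0.0018,0],"turn":0.051},{"linear":[-0.0001,0.0018,0],"turn":0.051},{"linear":[-0.0001,0.0018,0],"turn":0.051},{"linear":[-0.0001,0.0018,0],"turn":0.051}]'

```text
t: 17.2
ee_pos: [570.0, -153.2, 95.6]
orientation: [-2.161, -2.278, 0.002]
ft_force: [-5.8, -2.2, 3.8]
width: 31.6
grasp_force: 2.9
```

Call:
arm_command --series '[{"linear":[-0.0001,0.0018,0],"turn":0.051},{"linear":[-0.0001,0.0018,0],"turn":0.051},{"linear":[-0.0001,0.0018,0],"turn":0.051},{"linear":[-0.0001,0.0018,0],"turn":0.051},{"linear":[-0.0001,0.0018,0],"turn":0.051},{"linear":[-0.0001,0.0018,0],"turn":0.051},{"linear":[-0.0001,0.0018,0],"turn":0.051},{"linear":[-0.0001,0.0018,0],"turn":0.051},{"linear":[-0.0001,0.0018,0],"turn":0.051},{"linear":[-0.0001,0.0018,0],"turn":0.051}]'

```text
t: 18.2
ee_pos: [587.1, -156.4, 95.5]
orientation: [-2.665, -1.658, 0.003]
ft_force: [-5.1, 3.6, 5.2]
width: 31.8
grasp_force: 3.2
```

Run:
```python
from h import *
to([572,-186,95]); find([572,-186],40,250,"pics/w9.png")
```

```text
t 18.2 ee [ 587.1 -156.4   95.5] yaz -26.2 w 31.8 f [-5.06  3.56  5.22] shift [-33.3  -0.4   0.5] q6 0.18
(30, 76) (35, 76) (35, 80) (40, 224) (40, 228)
```

Wheel c is at about -1.6 and dragged 6–7 N all the way, so the binding wheel is c (the right one). I'll back off, lift and go to the tag at (461,375).

Call:
arm_command --series '[{"linear":[0,-0.004,0],"turn":0},{"linear":[0,-0.004,0],"turn":0},{"linear":[0,0,-0.03],"turn":0},{"linear":[0,0,-0.04],"turn":0},{"linear":[0,0,-0.04],"turn":0},{"linear":[0.0383,-0.0308,0],"turn":0},{"linear":[0.0383,-0.0308,0],"turn":0},{"linear":[0.0383,-0.0308,0],"turn":0},{"linear":[0.0383,-0.0308,0],"turn":0},{"linear":[0.0383,-0.0308,0],"turn":0}]'

```text
t: 19.25
ee_pos: [526.4, 87.8, 205.2]
orientation: [2.665, 1.663, 0.002]
ft_force: [0.6, 0.8, 0.6]
width: 31.8
grasp_force: 0.0
```

Call:
arm_command --series '[{"linear":[0.0383,-0.0308,0],"turn":0},{"linear":[0.0383,-0.0308,0],"turn":0},{"linear":[0.0383,-0.0308,0],"turn":0},{"linear":[0.0383,-0.0308,0],"turn":0},{"linear":[0.0383,-0.0308,0],"turn":0},{"linear":[0.0383,-0.0308,0],"turn":0},{"linear":[0,0,0],"turn":-0.145},{"linear":[0,0,0],"turn":-0.145},{"linear":[0,0,0],"turn":-0.145},{"linear":[0,0,0],"turn":-0.145}]' --jaw 0.1

```text
t: 20.25
ee_pos: [461.8, 374.0, 204.9]
orientation: [2.07, 2.363, 0.001]
ft_force: [-0.6, -0.2, -1.0]
width: 48.3
grasp_force: 0.0
```

Call:
arm_command --series '[{"linear":[0,0,0],"turn":-0.145},{"linear":[0,0,0],"turn":-0.145},{"linear":[0,0,0],"turn":-0.145},{"linear":[0,0,0],"turn":-0.145},{"linear":[0,0,0],"turn":-0.145},{"linear":[0,0,0],"turn":-0.145},{"linear":[0,0,0],"turn":-0.145},{"linear":[0,0,0],"turn":-0.145},{"linear":[0,0,0],"turn":-0.145},{"linear":[0,0,0],"turn":-0.145}]'

```text
t: 21.25
ee_pos: [462.0, 373.8, 205.0]
orientation: [-0.016, 3.141, 0.001]
ft_force: [-0.7, 0.3, -0.5]
width: 48.5
grasp_force: 0.0
```

Run:
```python
from h import *
to([461.5,375,25]); im=grab("wrist","pics/w10.png")
hsv=cv2.cvtColor(im["frame"],cv2.COLOR_BGR2HSV); m=cv2.inRange(hsv,(65,50,80),(95,255,255))
for cc in cv2.findContours(m,cv2.RETR_EXTERNAL,cv2.CHAIN_APPROX_NONE)[0]:
    if cv2.contourArea(cc)<300: continue
    W=np.array([onz(im,p[0],6)[:2] for p in cc],np.float32); print(cv2.boundingRect(cc),cv2.contourArea(cc),np.round(cv2.minAreaRect(W)[0],1),np.round(cv2.minAreaRect(W)[1:][0],1),cv2.minAreaRect(W)[2])
cv2.imwrite("pics/c10.png",im["frame"])
```

```text
t 21.25 ee [462.  373.8 205. ] yaz 90.6 w 48.5 f [-0.74  0.31 -0.48] shift [  0.5   1.2 180. ] q6 -0.92
```

View pics/c10.png

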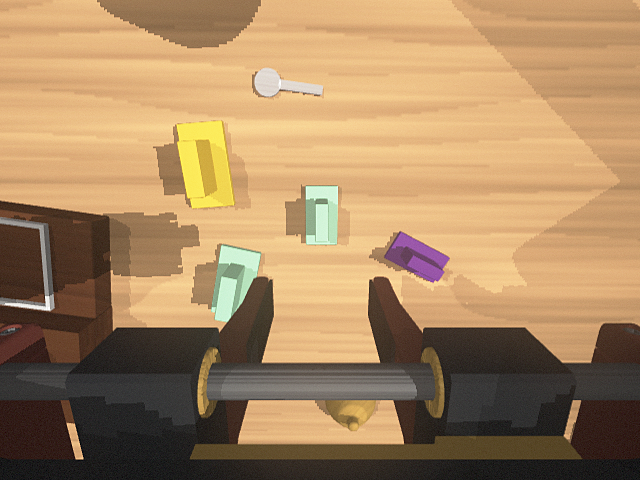

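The small tag's base spans (305,185) to (339,245), with the bar running along its middle at column 321. The large mint is at (237,283), yellow at (205,165) and purple at (418,257).

Run:
```python
from h import *
im=load("pics/w10.png"); o=ctrl.get_obs()
for p in [(306,185),(339,185),(339,245),(305,245)]: print(onz(im,p,6).round(1))
hsv=cv2.cvtColor(im["frame"],cv2.COLOR_BGR2HSV); m=cv2.inRange(hsv,(60,35,60),(100,255,255)); m[:, :285]=0; m[:,355:]=0; m[:170]=0; m[260:]=0
cc=max(cv2.findContours(m,0,1)[0],key=cv2.contourArea); W=np.array([onz(im,p[0],6)[:2] for p in cc],np.float32); r=cv2.minAreaRect(W); print(cv2.boundingRect(cc),r)
print("bar top px pred",[proj(im,[r[0][0]+dx,r[0][1]+dy,36]).round() for dx in(-18,18) for dy in(-6,6)], "large mint", [onz(im,(237,283),6).round()])
to([r[0][0],r[0][1],25])
```

```text
[429.7 359.9   6. ]
[429.4 392.1   6. ]
[490.6 393.6   6. ]
[491.  358.8   6. ]
(306, 186, 32, 58) ((459.60272216796875, 375.2118835449219), (30.64760398864746, 58.453392028808594), 89.96660614013672)
bar top px pred [array([315., 203.]), array([328., 203.]), array([315., 241.]), array([328., 241.])] large mint [array([534., 287.,   6.])]
t 21.3 ee [462.  373.8 205. ] yaz 91.0 w 48.3 f [ 0.36 -0.48 -0.27] shift [  2.4   1.5 180. ] q6 -0.93
```

The tag is at (460,375.5), yaw about 0, size 60 x 32, as described. I'll go down and grip the bar.

Call:
arm_command --series '[{"linear":[0.002,0.0015,0.04],"turn":0.01},{"linear":[0,0,0.04],"turn":0},{"linear":[0,0,0.04],"turn":0},{"linear":[0,0,0.03],"turn":0},{"linear":[0,0,0.017],"turn":0},{"linear":[0,0,0.01],"turn":0},{"linear":[0,0,0],"turn":0}]'

```text
t: 22.0
ee_pos: [459.9, 375.2, 27.2]
orientation: [-0.01, -3.141, 0.001]
ft_force: [-0.1, 0.5, 0.6]
width: 48.6
grasp_force: 0.0
```

Call:
arm_command --series '[{"linear":[0,0,0],"turn":0},{"linear":[0,0,0],"turn":0},{"linear":[0,0,0],"turn":0},{"linear":[0,0,0],"turn":0},{"linear":[0,0,0],"turn":0}]' --jaw -1

```text
t: 22.5
ee_pos: [460.2, 375.4, 28.2]
orientation: [0.009, 3.141, 0.001]
ft_force: [0.1, -0.3, 3.3]
width: 11.8
grasp_force: 14.6
```

Call:
arm_command --series '[{"linear":[0,0,-0.01],"turn":0},{"linear":[0,0,-0.03],"turn":0},{"linear":[0,0,-0.04],"turn":0},{"linear":[0,0,-0.04],"turn":0},{"linear":[0,-0.01,-0.01],"turn":0},{"linear":[0,-0.03,0],"turn":0},{"linear":[0,-0.045,0],"turn":0},{"linear":[0,-0.045,0],"turn":0},{"linear":[0,-0.045,0],"turn":0},{"linear":[0,-0.045,0],"turn":0}]'

```text
t: 23.5
ee_pos: [457.7, 153.2, 157.4]
orientation: [-0.008, -3.141, 0.001]
ft_force: [0.5, -0.7, -0.6]
width: 11.5
grasp_force: 30.0
```

Call:
arm_command --series '[{"linear":[0,-0.045,0],"turn":0},{"linear":[0,-0.045,0],"turn":0},{"linear":[0,-0.045,0],"turn":0},{"linear":[0,-0.045,0],"turn":0},{"linear":[0,-0.045,0],"turn":0},{"linear":[0,-0.045,0],"turn":0},{"linear":[-0.008,-0.03,0],"turn":0},{"linear":[0,-0.015,0],"turn":0.07},{"linear":[0,0,0],"turn":0.07},{"linear":[0,0,0],"turn":0}]'

```text
t: 24.5
ee_pos: [464.0, -160.3, 157.3]
orientation: [-0.232, -3.132, -0.0]
ft_force: [-0.5, 0.3, -1.2]
width: 11.6
grasp_force: 30.0
```

Run:
```python
from h import *
to([468.5,-172,58]); im=grab("wrist","pics/w11.png")
for P in([468.5,-172,36],[460,-172,132]): print(proj(im,P))
```

```text
t 24.5 ee [ 464.  -160.3  157.3] yaz 81.5 w 11.6 f [-0.5   0.32 -1.16] shift [ -6.3 -10.9  99.3] q6 -1.78
[306.20729026 247.53219716]
[296.60394802 288.22077448]
```

View pics/w11.png

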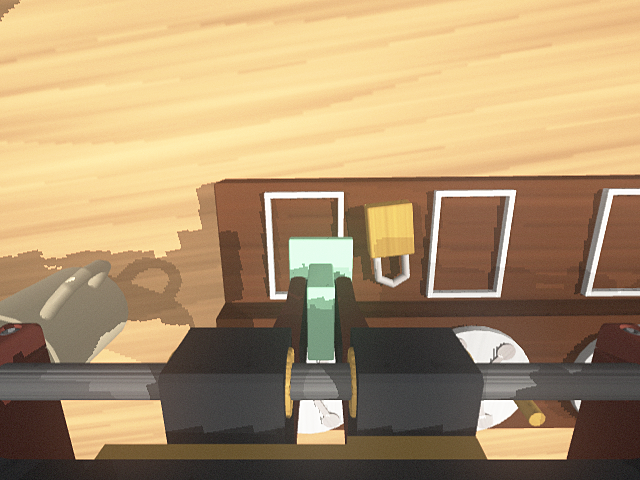

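Tray c's rim corners are at (264,193), (344,193) and (269,298). The held tag's front edge runs from (289,238) to (353,238).

Run:
```python
from h import *
im=load("pics/w11.png"); f=lambda p,z:onz(im,p,z)[:2]
TL,TR,BL=f((264.5,192.5),36),f((344,192.5),36),f((269,298.5),36)
print("tray",TL,TR,BL,np.linalg.norm(TL-TR),np.linalg.norm(TL-BL)); c=(TR+BL)/2; e=BL-TL; print("ctr",c,"yaw",np.degrees(np.arctan2(e[1],e[0])))
w=np.array([f((434.5,190),36),f((515,190.5),36),f((502,297.5),36),f((427,297),36)]); cb=w.mean(0); print("tray b",cb,"-> c",cb+130*np.array([-np.sin(np.radians(8)),-np.cos(np.radians(8))]))
o=ctrl.get_obs(); R=cv2.Rodrigues(np.array(o["orientation"]))[0]
for p in((289,238),(353.5,238)): q=onz(im,p,135); print("tag corner in tool",(R.T@(q-o["ee_pos"])).round(1))
to([c[0],c[1],58.5])
```

```text
tray [ 420.62388271 -196.30555745] [ 429.49625157 -136.73739857] [ 507.7573721  -209.54426867] 60.225281082431934 88.13346950693605
ctr [ 468.62681184 -173.14083362] yaw -8.639216737131731
tray b [486.44412769 -43.93049661] -> c [ 468.35162456 -172.66534555]
tag corner in tool [ 30.5 -15.5  22.3]
tag corner in tool [30.4 16.3 22.3]
t 24.55 ee [ 464.1 -159.9  157.3] yaz 81.7 w 11.9 f [ 0.11  0.77 -0.52] shift [ -6.6 -12.5  98.8] q6 -1.78
```

The tray measurements agree on (468.5,-172.8), and the tag sits centred in the grip. I'll lower it.

Call:
arm_command --series '[{"linear":[-0.0035,-0.0065,0],"turn":0},{"linear":[-0.0035,-0.006,0],"turn":0},{"linear":[0,0,0.03],"turn":0},{"linear":[0,0,0.03],"turn":0},{"linear":[0,0,0.02],"turn":0},{"linear":[0,0,0.01],"turn":0},{"linear":[0,0,0.005],"turn":0},{"linear":[0,0,0],"turn":0}]'

```text
t: 25.35
ee_pos: [470.2, -173.2, 62.6]
orientation: [-0.228, -3.133, -0.0]
ft_force: [1.1, -0.7, -0.5]
width: 11.9
grasp_force: 30.0
```

Call:
arm_command --series '[{"linear":[0,0,0.001],"turn":0},{"linear":[0,0,0.001],"turn":0},{"linear":[0,0,0.001],"turn":0},{"linear":[0,0,0.001],"turn":0},{"linear":[0,0,0],"turn":0}]'

```text
t: 25.85
ee_pos: [470.1, -173.1, 58.8]
orientation: [0.229, 3.133, -0.0]
ft_force: [-0.7, -0.4, -0.8]
width: 11.9
grasp_force: 30.0
```

Call:
arm_command --series '[{"linear":[0.0015,0,0.0005],"turn":0},{"linear":[0,0,0.0005],"turn":0},{"linear":[0,0,0.0003],"turn":0},{"linear":[0,0,0],"turn":0}]'

```text
t: 26.25
ee_pos: [468.4, -172.9, 58.1]
orientation: [0.229, 3.133, -0.0]
ft_force: [-3.8, 0.1, 11.2]
width: 11.8
grasp_force: 30.0
```

Contact at 11 N: the tag is on the tray floor. I'll release it, opening only partly because of the padlock, and lift off.

Call:
arm_command --series '[{"linear":[0,0,0],"turn":0},{"linear":[0,0,0],"turn":0},{"linear":[0,0,0],"turn":0},{"linear":[0,0,-0.01],"turn":0},{"linear":[0,0,-0.02],"turn":0},{"linear":[0,0,-0.04],"turn":0},{"linear":[0,0,-0.04],"turn":0},{"linear":[0.03,0,-0.03],"turn":0},{"linear":[0.03,0,0],"turn":0},{"linear":[0,0,0],"turn":0}]' --jaw -0.5

```text
t: 27.25
ee_pos: [406.1, -163.4, 198.4]
orientation: [-0.229, -3.133, -0.0]
ft_force: [-0.2, -0.2, -0.4]
width: 21.9
grasp_force: 0.0
```

Run:
```python
from h import *
to([468.5,-172.8,58]); im=grab("scene","pics/s2.png"); t=grab("top","pics/t2.png")
a=im["frame"][170:330,210:370]; b=t["frame"][165:275,260:420]
cv2.imwrite("pics/c12.png",np.hstack([cv2.resize(a,(400,400),interpolation=2),cv2.resize(b,(400,400),interpolation=2)]))
```

```text
t 27.25 ee [ 406.1 -163.4  198.4] yaz 81.6 w 21.9 f [-0.18 -0.16 -0.37] shift [-63.2  -0.2 140.4] q6 -1.83
```

View pics/c12.png

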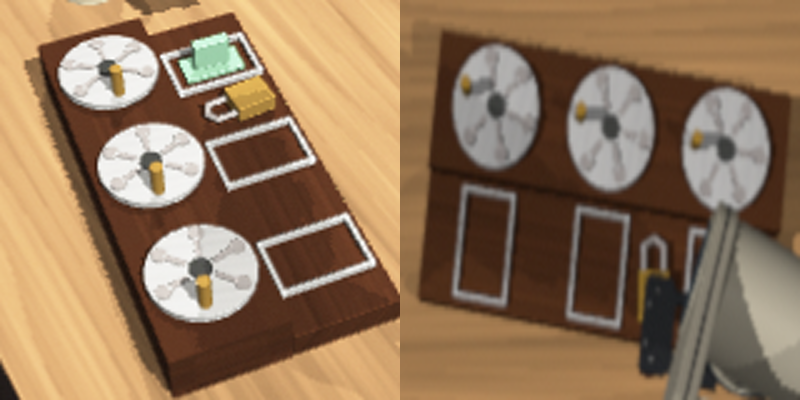

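The mint tag lies flat and centred in tray c, at (210,60) in the crop. All three pegs have turned past a quarter turn and the padlock is where it was.

```bash
python3 -c "
from workcell import ctrl
print(ctrl.close_job())"
```

```text
the job is handed in; nothing more can be done
None
```

The right wheel (c) binds, dragging 6–7 N at the peg while a and b ran free; the mint tag is flat and centred in its tray, released, and the job is handed in at about 27 s (no verdict was returned).

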